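# Dry-fit a little plank stand and weigh it down

### The arm

A 7-joint arm with a two-finger parallel gripper is mounted at the origin on the work surface. World frame = base frame: x ahead of the robot, y to its left, z up, the work surface at z = 0. Lengths are in mm, angles in rad, forces in N, time in s.
With the tool pointing down it reaches from about 425 to 875 mm from the base axis. Payload 9.9 kg.
Tool frame: the origin (TCP) lies on the centre line of the jaws, within the pads' length; the fingertips stand 19 mm ahead of it and the grasp point (between the pads) is the TCP; z points along the fingers, y is the line along which they close (so a half turn about z gives the same grasp; the last joint's range is limited). The gripper opens to 85 mm and grips with 20 to 120 N. Pads are 22 mm wide; open, the fingers measure 114 mm over their backs; the gripper's body (76 mm by 85 mm) begins 54 mm behind the grasp point. The pads swing forward as they close: fully open they stand 13 mm farther back than shut.
Start: joints at [-1.413, 0.576, 0.025, 1.437, -0.015, 1.129, -0.057], TCP at [161.622, 655.369, 250.289] pointing down, gripper open.
Joint ranges: [-2.76, 2.76], [-0.34, 2.15], [-1.52, 1.57], [0.19, 2.46], [-1.09, 4.23], [0.17, 1.99], [-2.82, 2.82]. Speed limits (rad/s): [2.22, 2.22, 3.01, 3.01, 3.14, 3.14, 3.14].

### API

Orientations are given as [roll, pitch, yaw] about the fixed x, y, z axes, in that order (R = Rz(yaw) Ry(pitch) Rx(roll)).
In Python, from cell import * gives the robot as it stands.
- The arm moves only by the tool arm_command, never from a script. Its argument "moves" is a list of rows, each a list of 5 numbers: the finger opening in cm, from 0 to 8.54, then the shift along the world's x, y, z in cm, then the turn about the world's z in rad. In form: [[claw, dx, dy, dz, roll], ...]. A call has 1 to 10 rows; each row is the pose to reach, as a shift and turn from the pose commanded when the call began; what a row does not reach only later rows make up. A row lasts 1/8 s, in which the tool goes at most 62.5 mm and 10.7 degrees, less where a joint would pass 70% of its speed; a pose out of reach is approached as far as the arm can. A call with a gripper value outside its range is refused whole. The fingers move at their own pace and stop on an object; the grip force is fixed at half the most. Time passes only in rows, so rows that repeat a pose let the fingers close. It gives the time, the measured TCP pose, the force, the opening and the grip force at its end, in the units of the state.
- read_state(): the state, without advancing time (a new reading comes with each control period).
- grab_frame(name): name is "side" or "top"; returns a dict with "image" (480x640x3 uint8, red, green, blue), "depth" (480x640 float32, mm along the optical axis (not along the pixel's ray), 0 where there is no reading), "fx", "fy", "cx", "cy" (pixels), "pose" (4x4, takes a point from camera to world coordinates). Camera axes: x right, y up, looking along -z (the intrinsics and any distortion apply to the point x, -y, -z); pixel columns grow to the right and rows downward; lengths in mm; the calibration is good to about 2 mm. A picture is of the moment at which its call begins.
- close_job(): hands the job in; it is judged then, once.
The state is a dict: "time": time; "joint_positions": joint angles; "joint_velocities": joint speeds; "tau": joint torques, N m; "position": TCP position; "orientation": TCP orientation; "ft_force": force on the tool from outside, world axes, zero at the start; "moment": the same for the moment, N m; "width": finger opening in mm; "finger_force": force on a finger pad.
Only numpy, scipy, OpenCV 4.12 (cv2) and the standard library are available. Lean on these libraries where they do the work, as an engineer would, in place of code of your own. Each camera call takes 0.05 s, during which the arm holds its last target. There are 200 camera calls.

### The job

Dry-fit the little wooden stand on the plywood base: stand the two long legs upright inside the two long pencilled outlines at the ends of the base and the short leg upright in the short outline between them. Lay the plank flat across all three legs, centred on the base and running along it, then stand the small putty tin upright on the middle of the plank as a weight. Leave the tape measure, the blue can and the spring clamp where they are.

Things in the scene. Friction and masses are not known exactly. Their poses are not given: they have to be found in the camera images.
- base: Fixed plywood panel lying on the bench, 130 mm (its x) by 300 mm (its y), 12 mm thick; origin at the centre of its underside, z up. On its top three dark pencilled rectangles show where the legs stand: two long ones, 90 mm along x by 20 mm along y, centred at y = +85 mm and y = -85 mm (x = 0), and a short one, 60 by 20 mm, centred at x = y = 0. It lies either left or right of the black rubber sheet that holds the loose parts.
- end_a: One of two identical long legs of pale wood, loose, standing upright on the 3 mm thick rubber sheet: 90 mm long (x), 20 mm thick (y), 60 mm high (z), with a cut-out 38 mm wide and 24 mm high in the middle of its foot (solid above 24 mm). Origin at the centre of its underside. The two long legs may change places.
- end_b: The other long leg, identical to end_a.
- middle: The short leg of pale wood, loose, standing upright on the rubber sheet: a solid block 60 mm long (x), 20 mm thick (y), 60 mm high (z). Origin at the centre of its underside.
- plank: Loose plank of pale wood lying flat on the rubber sheet: 60 mm wide (x), 230 mm long (y), 18 mm thick (z), with four small dark screw holes on its top. Origin at the centre of its underside.
- tin: Small closed steel putty tin with a paper label, loose, standing on the rubber sheet: 60 mm across, 80 mm high, about 0.4 kg. Origin at the centre of its underside, z up through the lid.
- tape: Bystander: yellow and black tape measure, loose, 65 by 35 mm and 60 mm high, on the bench beyond the base. Origin at the centre of its underside. Do not disturb.
- can: Bystander: blue paint can with a steel lid, loose, 84 mm across, 104 mm high, on the bench beyond the base. Origin at the centre of its underside. Do not disturb.
- clamp: Bystander: black and orange spring clamp lying on the bench between the robot and the base, loose, about 65 by 130 mm and 20 mm high. Origin at about its middle, on its underside. Do not disturb.
Not all that is in view belongs to the job. What is shaped like the middle but orange or yellow is not meant.

How it is judged:
By the outcome, as a careful person would: the job done as asked, in the order asked, and still so for the second after the job is handed in, with the robot touching nothing.
It also fails if it takes over 144 s, if anything falls off the work surface, if the arm or the gripper's body presses on something with over 40 N, if the wrist force passes 120 N, or if a joint passes its speed limit or range.

## Working session

There is one attempt and no reset: what is moved stays moved. The work goes in short steps, Python scripts to look and compute and a tool call to move; the robot and the scene stay as the last step left them, time stands still between calls to the robot, and variables do not carry over. Pictures are saved under pics/ and viewed, at most 14 in all, crops included, and the job is handed in when it is done.

Besides the shell and the picture viewer there is one more tool, called after "Emit:" as name([rows], argument=value, ...), one row to a line, values as JSON. arm_command: Moves the arm, as the interface text tells. Its arguments: {"type":"object","properties":{"moves":{"type":"array","items":{"type":"array","items":{"type":"number"}}}},"required":["moves"]}

```bash
mkdir -p pics
cat > h.py <<'E'
from cell import *
import numpy as np, cv2
def snap(n,f):
    g=grab_frame(n); cv2.imwrite(f'pics/{f}.png',g['image'][:,:,::-1]); np.savez(f'pics/{f}.npz',**g); return g
def cloud(g):
    d=np.asarray(g['depth'],float); v,u=np.mgrid[:480,:640]
    P=np.stack([(u-g['cx'])/g['fx']*d,-(v-g['cy'])/g['fy']*d,-d,np.ones_like(d)],-1)@np.asarray(g['pose']).T
    return P[...,:3]
def ray(g,u,v,z):
    T=np.asarray(g['pose']); r=T[:3,:3]@np.array([(u-g['cx'])/g['fx'],-(v-g['cy'])/g['fy'],-1]); o=T[:3,3]
    return o+r*(z-o[2])/r[2]
E
python3 - <<'E'
from h import *
for n in('top','side'):
    g=snap(n,n+'0'); print({k:g[k] for k in g if k not in('image','depth')})
print(read_state())
E
```

```text
{'fx': 582.0654386922141, 'fy': 582.0654386922141, 'cx': 324.7530035712387, 'cy': 225.57603279183783, 'pose': array([[-2.96505897e-02,  9.95181953e-01, -9.34543929e-02,
         3.74079156e+02],
       [-9.99493754e-01, -3.05977765e-02, -8.71843217e-03,
        -5.99882898e+01],
       [-1.15359230e-02,  9.31485753e-02,  9.95585388e-01,
         1.39848962e+03],
       [ 0.00000000e+00,  0.00000000e+00,  0.00000000e+00,
         1.00000000e+00]])}
{'fx': 440.644930489316, 'fy': 440.644930489316, 'cx': 322.9274494956478, 'cy': 241.82356833258942, 'pose': array([[ 9.98379307e-01,  2.96135517e-02, -4.85983300e-02,
         4.73065913e+02],
       [-5.65450424e-02,  6.12749986e-01, -7.88251300e-01,
        -8.35198089e+02],
       [ 6.43570544e-03,  7.89721781e-01,  6.13431406e-01,
         6.48558692e+02],
       [ 0.00000000e+00,  0.00000000e+00,  0.00000000e+00,
         1.00000000e+00]])}
{'time': 0.1, 'joint_positions': array([-1.41279053,  0.57646982,  0.02481312,  1.43782498, -0.0150408 ,
        1.12901126, -0.05651092]), 'joint_velocities': array([-0.00036511, -0.00287524,  0.00166754, -0.00276194, -0.00010576,
       -0.00037292,  0.00036537]), 'tau': array([ 7.63338699e-03, -7.67305040e+01,  2.25787036e+00, -2.86600506e+01,
        1.57194858e-02,  8.52668833e-03,  2.25706557e-06]), 'position': array([161.50168095, 654.99939175, 249.51309631]), 'orientation': array([-3.14006224e+00,  2.35425504e-05,  2.89981968e+00]), 'ft_force': array([-0.84283336, -0.11673872, -0.32816543]), 'moment': array([-0.03948216,  0.0148203 , -0.01103425]), 'finger_force': 0.0, 'width': 85.30479106316423}
```

View pics/top0.png

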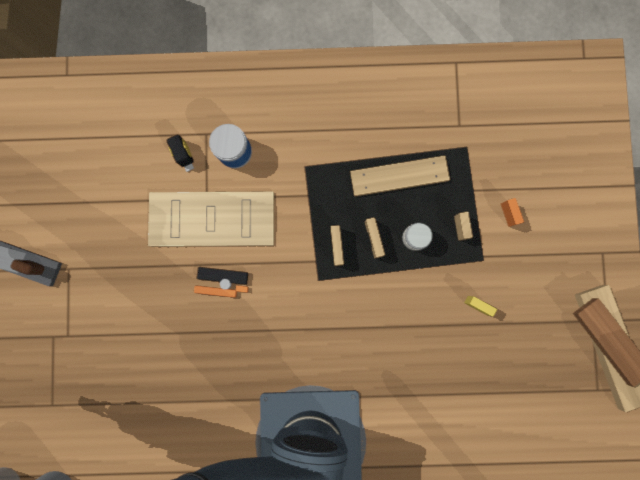

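View pics/side0.png

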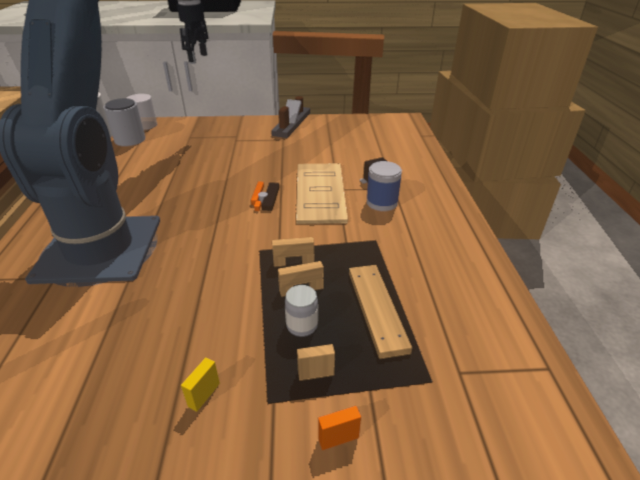

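The top view shows the base at (211,219), long legs at (337,245) and (375,238), middle at (464,226), tin at (417,237) and plank at (400,176). The orange and yellow blocks are decoys. The side view agrees.

```bash
cat >> h.py <<'E'
def rect(g,box,lo,hi,zt):
    """min-area rect of points with height in (lo,hi) in pixel box; colour-free, rays cast on plane zt"""
    P=cloud(g); u0,v0,u1,v1=box
    m=np.zeros((480,640),np.uint8); m[v0:v1,u0:u1]=((P[...,2]>lo)&(P[...,2]<hi))[v0:v1,u0:u1]
    n,l,s,c=cv2.connectedComponentsWithStats(m)
    if n<2: return None
    k=1+np.argmax(s[1:,4]); vs,us=np.where(l==k)
    XY=np.array([ray(g,u,v,zt)[:2] for u,v in zip(us,vs)],np.float32)
    (cx,cy),(w,h),a=cv2.minAreaRect(XY)
    if w<h: w,h,a=h,w,a+90
    z=np.median(P[l==k][:,2])
    return dict(c=(round(cx,1),round(cy,1)),mean=XY.mean(0).round(1),size=(round(w,1),round(h,1)),long_axis=round((a+90)%180-90,1),z=round(float(z),1),n=len(us))
E
python3 - <<'E'
from h import *
g=dict(np.load('pics/top0.npz'))
for n,b,lo,hi,zt in [('legL',(322,215,352,275),52,75,63),('legR',(358,205,392,268),52,75,63),('mid',(450,205,480,245),52,75,63),('tin',(398,215,436,255),72,95,83),('plank',(340,148,460,202),12,30,21),('base',(130,180,290,256),7,20,12),('clamp',(185,258,260,305),8,40,20),('tape',(160,130,198,175),40,80,60),('can',(205,120,255,170),90,120,104)]:
    print(n,rect(g,b,lo,hi,zt))
# outlines on base
im=cv2.cvtColor(g['image'],cv2.COLOR_RGB2GRAY)[195:243,152:270]
b=cv2.adaptiveThreshold(im,255,cv2.ADAPTIVE_THRESH_MEAN_C,cv2.THRESH_BINARY_INV,11,18)
n,l,s,c=cv2.connectedComponentsWithStats(b)
for k in range(1,n):
    if s[k,4]>30:
        vs,us=np.where(l==k); XY=np.array([ray(g,u+152,v+195,12)[:2] for u,v in zip(us,vs)],np.float32); print(s[k],cv2.minAreaRect(XY))
E
```

```text
legL {'c': (454.6, -73.7), 'mean': array([454.2, -73.7], dtype=float32), 'size': (89.9, 20.0), 'long_axis': 4.1, 'z': 63.4, 'n': 341}
legR {'c': (469.7, -161.6), 'mean': array([ 469.8, -161.8], dtype=float32), 'size': (89.9, 21.4), 'long_axis': 12.8, 'z': 63.2, 'n': 352}
mid {'c': (491.0, -369.8), 'mean': array([ 490.8, -370.1], dtype=float32), 'size': (60.1, 23.0), 'long_axis': 8.2, 'z': 62.9, 'n': 254}
tin {'c': (468.6, -259.8), 'mean': array([ 469. , -259.6], dtype=float32), 'size': (56.7, 56.5), 'long_axis': -1.8, 'z': 83.4, 'n': 500}
plank {'c': (618.7, -229.5), 'mean': array([ 618.9, -229.6], dtype=float32), 'size': (230.3, 61.4), 'long_axis': -82.5, 'z': 21.5, 'n': 2413}
base {'c': (530.1, 226.4), 'mean': array([529.9, 226.8], dtype=float32), 'size': (301.6, 132.7), 'long_axis': 88.2, 'z': 12.4, 'n': 6456}
clamp {'c': (376.7, 200.4), 'mean': array([379. , 200.9], dtype=float32), 'size': (126.1, 62.7), 'long_axis': 82.0, 'z': 18.1, 'n': 1095}
tape {'c': (690.3, 291.0), 'mean': array([690.9, 291.1], dtype=float32), 'size': (69.9, 38.6), 'long_axis': 21.0, 'z': 59.2, 'n': 450}
can {'c': (693.5, 166.8), 'mean': array([693.1, 166.8], dtype=float32), 'size': (85.1, 81.9), 'long_axis': 43.3, 'z': 103.9, 'n': 1073}
[ 18   5  11  38 104] ((532.4952392578125, 311.6939697265625), (22.738710403442383, 89.48602294921875), 87.95536041259766)
[54 11 10 26 74] ((529.7998046875, 225.81661987304688), (21.682981491088867, 60.752647399902344), 89.39218139648438)
[89 19 10 24 69] ((510.3168640136719, 142.01171875), (21.641254425048828, 55.61520004272461), 88.98731994628906)
```

Emit:
arm_command([
  [5,8,-5,0,0.08],
  [5,14,-13,0,0.16],
  [5,20,-21,0,0.24],
  [5,26,-29,0,0.31],
  [5,31,-36,0,0.31],
  [5,34,-42,0,0.31],
  [5,34,-47,0,0.31],
  [5,34,-52,0,0.31],
  [5,33,-57,-3,0.31],
  [5,32,-62,-6,0.31],
])

```text
time: 1.35
position: [473.8, 139.2, 222.0]
orientation: [3.141, 0.002, -3.074]
ft_force: [1.9, -0.5, 0.6]
width: 50.3
finger_force: 0.0
```

Emit:
arm_command([
  [5,0,-4,-2,0],
  [5,-1,-8,-4,0],
  [5,-2.7,-10.9,-6,0],
  [5,-2.7,-10.9,-8,0],
  [5,-2.7,-10.9,-8,0],
  [5,-2.7,-10.9,-8,0],
  [5,-2.7,-10.9,-8,0],
])

```text
time: 2.22
position: [446.5, 32.8, 142.7]
orientation: [3.141, 0.001, -3.073]
ft_force: [1.2, -0.4, -1.1]
width: 50.1
finger_force: 0.0
```

Run:
```python
from h import *
s=read_state();print(s['position'],s['orientation'],s['joint_positions'])
```

```text
[446.54864362  32.78947075 142.73466534] [ 3.14141973e+00  1.27218718e-03 -3.07255533e+00] [-0.20438686  0.39493535  0.03581167  2.15336526 -0.02475044  0.59237833
  1.48902087]
```

Emit:
arm_command([
  [5,0,-4,-2,0],
  [5,0.8,-8,-4,0],
  [5,0.8,-10.6,-4.3,0],
  [5,0.8,-10.6,-4.3,0],
  [5,0.8,-10.6,-4.3,0],
  [5,0.8,-10.6,-4.3,0],
])

```text
time: 2.98
position: [454.3, -72.6, 99.5]
orientation: [3.141, 0.001, -3.072]
ft_force: [0.7, -0.0, 0.1]
width: 50.0
finger_force: 0.0
```

Emit:
arm_command([
  [5,0,-0.1,-2,0],
  [5,0,-0.1,-4,0],
  [5,0,-0.1,-5.5,0],
  [5,0,-0.1,-5.5,0],
  [0,0,-0.1,-5.5,0],
  [0,0,-0.1,-5.5,0],
  [0,0,-0.1,-5.5,0],
  [0,0,-0.1,-5.5,0],
  [0,0,-0.1,-5.5,0],
])

```text
time: 4.1
position: [454.5, -74.5, 44.8]
orientation: [-3.142, 0.001, -3.073]
ft_force: [-0.6, 1.8, 7.7]
width: 19.3
finger_force: 58.7
```

Emit:
arm_command([
  [0,0,0,3,0],
  [0,0,0,6,0],
  [0,1,4,7,-0.03],
  [0,2,9,7,-0.06],
  [0,3,14,7,-0.1],
  [0,4,19,7,-0.1],
  [0,5.5,24,7,-0.1],
  [0,6.5,29,7,-0.1],
  [0,7.8,34,7,-0.1],
  [0,7.8,37,7,-0.1],
])

```text
time: 5.35
position: [532.2, 298.5, 114.2]
orientation: [3.14, 0.001, 3.112]
ft_force: [-0.8, -0.8, -0.8]
width: 19.4
finger_force: 58.7
```

Emit:
arm_command([
  [0,0,0,0,0],
  [0,0,0,0,0],
])

```text
time: 5.6
position: [531.9, 294.3, 114.1]
orientation: [-3.141, -0.0, 3.109]
ft_force: [-0.6, -0.4, -0.8]
width: 19.5
finger_force: 58.8
```

Emit:
arm_command([
  [0,0.07,1,-1.5,0],
  [0,0.07,1.72,-3,0],
  [0,0.07,1.72,-4.5,0],
  [0,0.07,1.72,-5.0,0],
  [0,0.07,1.72,-5.0,0],
  [0,0.07,1.72,-5.0,0],
])

```text
time: 6.35
position: [533.0, 312.4, 64.5]
orientation: [3.141, 0.001, 3.11]
ft_force: [-0.2, 1.2, 1.0]
width: 19.1
finger_force: 58.7
```

Run:
```python
from h import *
print(read_state()['position'])
g=snap('side','s1');cv2.imwrite('pics/s1c.png',cv2.resize(g['image'][130:240,230:420,::-1],None,fx=4,fy=4))
```

```text
[533.02985661 312.39185976  64.49516768]
```

View pics/s1c.png

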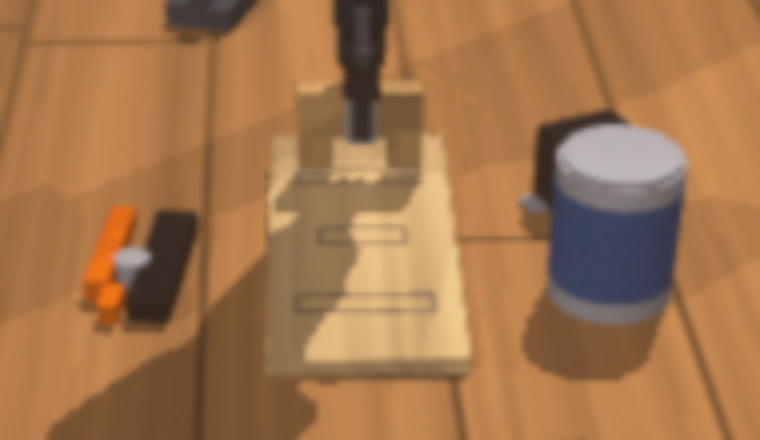

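The leg hangs upright over the far long outline, seen at about (360,140) in the crop. I'll lower and release it.

Emit:
arm_command([
  [0,-0.04,-0.09,-0.4,0],
  [0,-0.04,-0.09,-0.7,0],
  [0,-0.04,-0.09,-1.0,0],
  [0,-0.04,-0.09,-1.0,0],
  [0,-0.04,-0.09,-1.0,0],
])

```text
time: 7.02
position: [532.3, 311.6, 54.0]
orientation: [-3.142, -0.0, 3.11]
ft_force: [0.6, 0.3, -0.7]
width: 19.3
finger_force: 58.7
```

Emit:
arm_command([
  [0,0,0,-0.05,0],
  [0,0,0,-0.1,0],
  [0,0,0,-0.1,0],
])

```text
time: 7.4
position: [532.2, 311.6, 53.9]
orientation: [3.141, 0.0, 3.11]
ft_force: [-3.4, -0.9, 10.1]
width: 19.4
finger_force: 60.3
```

Emit:
arm_command([
  [4.5,0,0,0,0],
  [4.5,0,0,0,0],
  [4.5,0,0,0,0],
  [4.5,0,0,0,0],
  [4.5,0,0,3,0],
  [4.5,0,0,7,0],
  [4.5,0,0,10,0],
  [4.5,0,-5,11,0],
  [4.5,-1,-10,11,0],
  [4.5,-2,-15,11,0],
])

```text
time: 8.65
position: [512.0, 160.1, 163.3]
orientation: [3.142, 0.001, 3.11]
ft_force: [0.5, -0.7, 0.1]
width: 45.1
finger_force: 0.0
```

Emit:
arm_command([
  [5,-1,-5,0,0],
  [5,-2,-10,0,0.1],
  [5,-2.5,-15,0,0.2],
  [5,-3,-20,0,0.25],
  [5,-4,-25,0,0.25],
  [5,-4,-30,0,0.25],
  [5,-4,-30,0,0.25],
  [5,-4,-30,0,0.25],
])

```text
time: 9.65
position: [472.3, -137.9, 163.0]
orientation: [3.141, 0.0, -2.924]
ft_force: [1.1, 0.1, -0.8]
width: 49.8
finger_force: 0.0
```

Run:
```python
from h import *
print(read_state()['position'],read_state()['orientation'])
g=snap('top','t2')
print(rect(g,(150,190,200,250),50,90,72)); print(rect(g,(358,205,392,268),52,75,63))
```

```text
[ 472.26882794 -137.93428555  163.01956606] [ 3.14109239e+00  2.96287830e-05 -2.92369705e+00]
{'c': (530.7, 309.3), 'mean': array([531.2, 309.8], dtype=float32), 'size': (90.3, 26.3), 'long_axis': -2.4, 'z': 71.7, 'n': 432}
None
```

Emit:
arm_command([
  [5,-0.26,-1.2,-3,0],
  [5,-0.26,-2.37,-6,0],
  [5,-0.26,-2.37,-8,0],
  [5,-0.26,-2.37,-10,0],
  [5,-0.26,-2.37,-11.85,0],
  [5,-0.26,-2.37,-11.85,0],
  [0,-0.26,-2.37,-11.85,0],
  [0,-0.26,-2.37,-11.85,0],
  [0,-0.26,-2.37,-11.85,0],
  [0,-0.26,-2.37,-11.85,0],
])

```text
time: 10.95
position: [470.3, -161.9, 45.4]
orientation: [-3.141, 0.002, -2.923]
ft_force: [0.8, 1.0, 6.4]
width: 19.6
finger_force: 59.1
```

Emit:
arm_command([
  [0,0,0,0,0],
  [0,0,0,3,0],
  [0,0,0,6,0],
  [0,1,4,7,-0.08],
  [0,1.5,9,7,-0.16],
  [0,3,14,7,-0.25],
  [0,4,19,7,-0.25],
  [0,5,24,7,-0.25],
  [0,5.8,29,7,-0.25],
  [0,5.8,30.3,7,-0.25],
])

```text
time: 12.2
position: [527.8, 145.2, 114.7]
orientation: [3.14, 0.001, 3.115]
ft_force: [0.0, -0.4, 0.0]
width: 19.6
finger_force: 58.7
```

Emit:
arm_command([
  [0,0,0,0,0],
  [0,0,0,0,0],
])

```text
time: 12.45
position: [527.6, 138.9, 114.7]
orientation: [-3.141, -0.0, 3.108]
ft_force: [1.1, -0.9, -0.2]
width: 19.5
finger_force: 58.7
```

Emit:
arm_command([
  [0,0,0.27,-1.5,0],
  [0,0,0.27,-3,0],
  [0,0,0.27,-4.5,0],
  [0,0,0.27,-5.3,0],
  [0,0,0.27,-5.7,0],
  [0,0,0.27,-5.9,0],
  [0,0,0.27,-6.0,0],
  [0,0,0.27,-6.05,0],
  [0,0,0.27,-6.1,0],
  [0,0,0.27,-6.1,0],
])

```text
time: 13.7
position: [527.8, 143.7, 54.5]
orientation: [3.141, 0.001, 3.11]
ft_force: [-2.0, -0.0, 7.8]
width: 19.4
finger_force: 60.1
```

Emit:
arm_command([
  [0,0,0,0.3,0],
  [0,0,0,0.3,0],
  [0,-0.02,-0.21,0.3,0],
  [0,-0.02,-0.21,0.3,0],
  [0,-0.02,-0.21,0.1,0],
  [0,-0.02,-0.21,0,0],
  [0,-0.02,-0.21,0,0],
])

```text
time: 14.58
position: [527.5, 141.5, 54.4]
orientation: [3.141, 0.0, 3.11]
ft_force: [-3.7, -1.2, 13.2]
width: 19.0
finger_force: 60.8
```

Emit:
arm_command([
  [4.5,0,0,0,0],
  [4.5,0,0,0,0],
  [4.5,0,0,0,0],
  [4.5,0,0,0,0],
  [4.5,0,0,3,0],
  [4.5,0,0,7,0],
  [4.5,0,0,10,0],
  [4.5,0,-5,11,0],
  [4.5,-1,-10,11,0],
  [4.5,-2,-15,11,0],
])

```text
time: 15.82
position: [507.2, -9.9, 163.8]
orientation: [-3.142, 0.001, 3.11]
ft_force: [0.6, -0.8, 0.4]
width: 45.3
finger_force: 0.0
```

Emit:
arm_command([
  [5,0,-5,0,0],
  [5,0,-10,0,0.1],
  [5,0,-15,0,0.17],
  [5,0,-20,0,0.17],
  [5,-1,-25,0,0.17],
  [5,-1.5,-30,0,0.17],
  [5,-1.6,-35,0,0.17],
  [5,-1.6,-35.5,0,0.17],
  [5,-1.6,-35.5,0,0.17],
  [5,-1.6,-35.5,0,0.17],
])

```text
time: 17.08
position: [492.0, -361.7, 163.5]
orientation: [3.14, 0.0, -3.001]
ft_force: [0.7, 0.2, -0.4]
width: 50.0
finger_force: 0.0
```

Run:
```python
from h import *
print(read_state()['position'],read_state()['orientation'])
g=snap('top','t3')
for b in((150,190,200,250),(232,190,270,250)): print(rect(g,b,66,90,72))
```

```text
[ 491.97132476 -361.70128148  163.4599683 ] [ 3.14049672e+00  3.58938582e-05 -3.00139619e+00]
{'c': (531.9, 311.7), 'mean': array([531.1, 312. ], dtype=float32), 'size': (88.0, 21.6), 'long_axis': -2.0, 'z': 72.5, 'n': 355}
{'c': (526.7, 142.1), 'mean': array([526.4, 142.4], dtype=float32), 'size': (88.0, 20.7), 'long_axis': -1.0, 'z': 72.1, 'n': 349}
```

Emit:
arm_command([
  [5,-0.1,-0.5,-3,0],
  [5,-0.1,-0.95,-6,0],
  [5,-0.1,-0.95,-8,0],
  [5,-0.1,-0.95,-10,0],
  [5,-0.1,-0.95,-11.9,0],
  [5,-0.1,-0.95,-11.9,0],
  [0,-0.1,-0.95,-11.9,0],
  [0,-0.1,-0.95,-11.9,0],
  [0,-0.1,-0.95,-11.9,0],
  [0,-0.1,-0.95,-11.9,0],
])

```text
time: 18.38
position: [491.2, -373.2, 45.7]
orientation: [-3.141, 0.002, -3.003]
ft_force: [0.3, 0.5, 6.3]
width: 19.5
finger_force: 59.1
```

Emit:
arm_command([
  [0,0,0,0,0],
  [0,0,0,3,0],
  [0,0,0,6,0],
  [0,0,0,9,0],
  [0,0,0,12,0],
  [0,0,3,13,0],
  [0,0,8,13,-0.08],
  [0,0.5,13,13,-0.17],
  [0,1,18,13,-0.17],
  [0,1.5,23,13,-0.17],
])

```text
time: 19.62
position: [505.5, -141.4, 175.0]
orientation: [-3.142, 0.001, 3.11]
ft_force: [1.5, -0.2, -0.7]
width: 19.2
finger_force: 58.5
```

Emit:
arm_command([
  [0,1,5,0,0],
  [0,1,10,0,0],
  [0,1.5,15,0,0],
  [0,2,20,0,0],
  [0,2.3,25,0,0],
  [0,2.3,30,0,0],
  [0,2.3,34,0,0],
  [0,2.3,36,0,0],
  [0,2.3,36,0,0],
  [0,2.3,36,0,0],
])

```text
time: 20.88
position: [528.7, 214.9, 174.7]
orientation: [-3.14, 0.0, 3.108]
ft_force: [-1.2, 0.1, -1.3]
width: 19.6
finger_force: 58.5
```

Emit:
arm_command([
  [0,0,0,0,0],
  [0,0,0,0,0],
  [0,0,0,0,0],
])

```text
time: 21.25
position: [528.6, 216.5, 174.6]
orientation: [-3.142, 0.0, 3.109]
ft_force: [-0.5, 0.6, 0.1]
width: 19.3
finger_force: 58.5
```

Emit:
arm_command([
  [0,0.13,0.5,-1,0],
  [0,0.13,1,-3,0],
  [0,0.13,1,-5,0],
  [0,0.13,1,-7,0],
  [0,0.13,1,-9,0],
  [0,0.13,1,-11,0],
  [0,0.13,1,-11,0],
  [0,0.13,1,-11,0],
])

```text
time: 22.25
position: [530.0, 227.2, 64.8]
orientation: [3.141, 0.0, 3.11]
ft_force: [0.5, 1.1, 1.1]
width: 19.4
finger_force: 58.5
```

Emit:
arm_command([
  [0,0,-0.06,-0.4,0],
  [0,0,-0.06,-0.7,0],
  [0,0,-0.06,-0.9,0],
  [0,0,-0.06,-1.0,0],
  [0,0,-0.06,-1.05,0],
  [0,0,-0.06,-1.05,0],
])

```text
time: 23.0
position: [529.7, 226.4, 54.7]
orientation: [3.141, 0.0, 3.11]
ft_force: [-2.4, 0.5, 7.9]
width: 19.5
finger_force: 59.7
```

Emit:
arm_command([
  [4.5,0,0,0,0],
  [4.5,0,0,0,0],
  [4.5,0,0,0,0],
  [4.5,0,0,0,0],
  [4.5,0,0,3,0],
  [4.5,0,0,7,0],
  [4.5,0,0,10,0],
  [4.5,0,-5,11,-0.1],
  [4.5,1,-10,11,-0.25],
  [4.5,2,-15,11,-0.4],
])

```text
time: 24.25
position: [550.0, 75.1, 164.5]
orientation: [3.141, 0.001, 2.705]
ft_force: [0.3, -0.2, -0.3]
width: 45.2
finger_force: 0.0
```

Emit:
arm_command([
  [8.5,1,-5,0,-0.15],
  [8.5,2,-10,0,-0.3],
  [8.5,3,-15,0,-0.45],
  [8.5,4,-20,0,-0.6],
  [8.5,5,-25,0,-0.75],
  [8.5,6,-30,0,-0.9],
  [8.5,6.8,-31,0,-1.0],
  [8.5,6.8,-31,0,-1.0],
  [8.5,6.8,-31,0,-1.0],
  [8.5,6.8,-31,0,-1.0],
])

```text
time: 25.5
position: [617.8, -232.3, 164.2]
orientation: [3.142, -0.001, 1.712]
ft_force: [0.1, 0.1, 0.5]
width: 84.8
finger_force: 0.0
```

Run:
```python
from h import *
s=read_state();print(s['position'],s['orientation'],s['joint_positions'])
g=snap('top','t4')
for b in((150,190,200,250),(200,190,226,250),(232,190,270,250)): print(rect(g,b,66,90,72))
cv2.imwrite('pics/t4c.png',cv2.resize(g['image'][120:300,130:500,::-1],None,fx=2.1,fy=2.1))
```

```text
[ 617.76051566 -232.26885404  164.15151671] [ 3.14151221e+00 -7.92986299e-04  1.71248573e+00] [-0.01964919  0.69366079  0.54395391  1.59875194 -0.41460366  0.9668038
  0.80239988]
{'c': (531.9, 311.4), 'mean': array([531.4, 312. ], dtype=float32), 'size': (88.1, 21.9), 'long_axis': -2.5, 'z': 72.2, 'n': 359}
{'c': (530.4, 227.2), 'mean': array([529.5, 226.7], dtype=float32), 'size': (58.2, 20.7), 'long_axis': -0.6, 'z': 72.0, 'n': 237}
{'c': (526.8, 142.1), 'mean': array([529.6, 142.6], dtype=float32), 'size': (87.8, 20.7), 'long_axis': -1.0, 'z': 72.3, 'n': 322}
```

View pics/t4c.png

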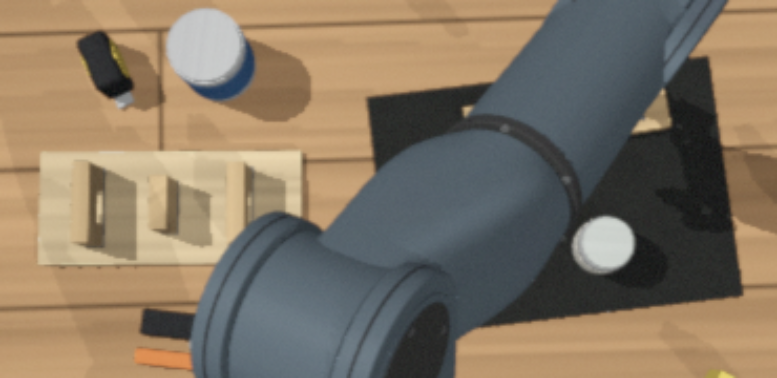

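The three legs stand in place at crop (87,203), (163,203) and (236,205). Next is the plank.

Emit:
arm_command([
  [8.5,0.1,0.27,-3,-0.01],
  [8.5,0.1,0.27,-6,-0.01],
  [8.5,0.1,0.27,-9,-0.01],
  [8.5,0.1,0.27,-11,-0.01],
  [8.5,0.1,0.27,-13,-0.01],
  [8.5,0.1,0.27,-14.2,-0.01],
  [8.5,0.1,0.27,-14.2,-0.01],
  [8.5,0.1,0.27,-14.2,-0.01],
])

```text
time: 26.55
position: [619.2, -231.3, 22.8]
orientation: [3.141, 0.001, 1.7]
ft_force: [0.2, -0.7, 0.5]
width: 84.4
finger_force: 0.0
```

Emit:
arm_command([
  [0,0,0,0,0],
  [0,0,0,0,0],
  [0,0,0,0,0],
  [0,0,0,0,0],
  [0,0,0,0,0],
])

```text
time: 27.18
position: [619.2, -231.1, 23.2]
orientation: [3.14, 0.0, 1.7]
ft_force: [-1.2, 1.2, 6.3]
width: 58.6
finger_force: 65.1
```

Emit:
arm_command([
  [0,0,0,2,0],
  [0,0,0,4,0],
  [0,0,0,7,0],
  [0,0,0,10,0],
  [0,0,0,13,0],
  [0,0,2,13,-0.04],
  [0,-1,5,13,-0.08],
  [0,-2,9,13,-0.12],
  [0,-3,13,13,-0.16],
  [0,-4,17,13,-0.16],
])

```text
time: 28.42
position: [578.7, -59.7, 153.6]
orientation: [3.14, -0.0, 1.539]
ft_force: [0.5, -0.2, -1.6]
width: 58.4
finger_force: 64.8
```

Emit:
arm_command([
  [0,-1,4,0,0],
  [0,-2,8,0,0],
  [0,-3,12,0,0],
  [0,-4,16,0,0],
  [0,-4.5,20,0,0],
  [0,-4.9,24,0,0],
  [0,-4.9,27,0,0],
  [0,-4.9,28,0,0],
  [0,-4.9,28,0,0],
  [0,-4.9,28,0,0],
])

```text
time: 29.68
position: [530.1, 217.4, 152.6]
orientation: [3.141, 0.0, 1.538]
ft_force: [-0.3, -0.3, -0.6]
width: 58.6
finger_force: 64.8
```

Emit:
arm_command([
  [0,0,0,0,0],
  [0,0,0,0,0],
  [0,0,0,0,0],
])

```text
time: 30.05
position: [529.9, 218.8, 152.1]
orientation: [-3.142, 0.0, 1.539]
ft_force: [-0.4, 0.1, -1.0]
width: 58.2
finger_force: 64.8
```

Run:
```python
from h import *
g=snap('side','s5');cv2.imwrite('pics/s5c.png',cv2.resize(g['image'][90:240,230:420,::-1],None,fx=4,fy=4))
```

```text
(no output)
```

View pics/s5c.png

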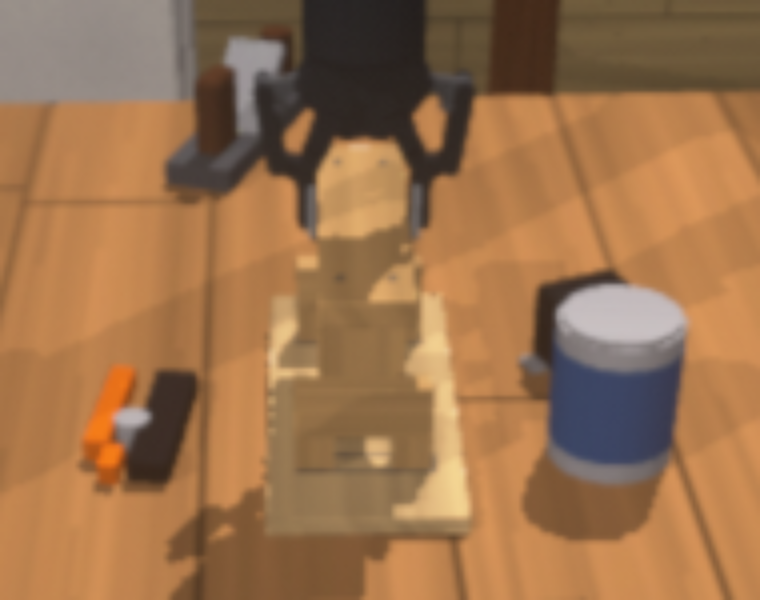

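The plank hangs level over the three legs. I'll lower it.

Emit:
arm_command([
  [0,0.01,0.3,-1,0],
  [0,0.01,0.6,-2,0],
  [0,0.01,0.6,-3,0],
  [0,0.01,0.6,-4,0],
  [0,0.01,0.6,-4.8,0],
  [0,0.01,0.6,-5.2,0],
  [0,0.01,0.6,-5.2,0],
  [0,0.01,0.6,-5.2,0],
])

```text
time: 31.1
position: [530.1, 225.1, 100.4]
orientation: [3.141, -0.0, 1.54]
ft_force: [0.6, -0.4, -1.7]
width: 58.2
finger_force: 64.8
```

Run:
```python
from h import *
print(read_state()['position'])
g=snap('top','t6'); P=cloud(g)
cv2.imwrite('pics/t6c.png',cv2.resize(g['image'][150:290,130:300,::-1],None,fx=4,fy=4))
print(rect(g,(140,180,290,260),86,105,98))
```

```text
[530.10017069 225.09879174 100.36870501]
{'c': (529.8, 166.2), 'mean': array([528.6, 163.9], dtype=float32), 'size': (112.8, 81.6), 'long_axis': 89.0, 'z': 98.5, 'n': 1294}
```

View pics/t6c.png

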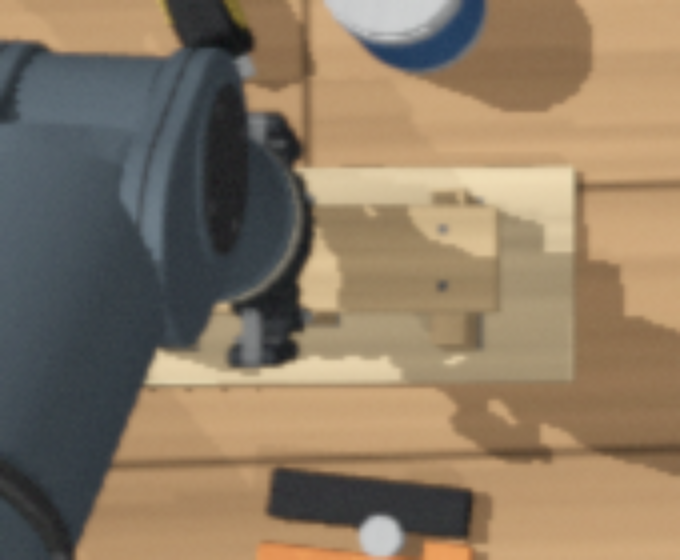

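The plank is over the legs, with its right end at crop column 497 as expected. Last lowering.

Emit:
arm_command([
  [0,0,0,-0.3,0],
  [0,0,0,-0.5,0],
  [0,0,0,-0.65,0],
  [0,0,0,-0.75,0],
  [0,0,0,-0.8,0],
  [0,0,0,-0.85,0],
  [0,0,0,-0.85,0],
])

```text
time: 32.02
position: [529.9, 225.1, 92.1]
orientation: [3.142, -0.001, 1.54]
ft_force: [-3.4, -0.5, 6.3]
width: 58.5
finger_force: 65.6
```

Emit:
arm_command([
  [7.8,0,0,0,0],
  [7.8,0,0,0,0],
  [7.8,0,0,0,0],
  [7.8,0,0,0,0],
  [7.8,0,0,2,0],
  [7.8,0,0,5,0],
  [7.8,0,0,9,0],
  [7.8,-0.5,-5,11,0.1],
  [7.8,-1,-10,11,0.2],
  [7.8,-1.5,-15,11,0.3],
])

```text
time: 33.28
position: [514.7, 73.8, 202.0]
orientation: [3.141, 0.0, 1.844]
ft_force: [0.2, -0.4, -0.6]
width: 78.1
finger_force: 0.0
```

Emit:
arm_command([
  [8.5,-0.5,-5,0,0],
  [8.5,-1,-10,0,0],
  [8.5,-2,-15,0,0],
  [8.5,-3,-20,0,0],
  [8.5,-4,-25,0,0],
  [8.5,-4.6,-30,0,0],
  [8.5,-4.6,-33,0,0],
  [8.5,-4.6,-33.5,0,0],
  [8.5,-4.6,-33.5,0,0],
  [8.5,-4.6,-33.5,0,0],
])

```text
time: 34.52
position: [469.2, -258.4, 201.4]
orientation: [-3.142, -0.001, 1.842]
ft_force: [0.1, 0.5, 1.0]
width: 84.5
finger_force: 0.0
```

Run:
```python
from h import *
s=read_state();print(s['position'],s['orientation'])
g=snap('top','t7'); print(rect(g,(140,180,290,260),82,105,90))
g=snap('side','s7');cv2.imwrite('pics/s7c.png',cv2.resize(g['image'][130:350,230:420,::-1],None,fx=2.7,fy=2.7))
```

```text
[ 469.18648616 -258.4333153   201.41438795] [-3.14156508e+00 -9.07658044e-04  1.84153399e+00]
{'c': (529.5, 225.8), 'mean': array([530.3, 225.8], dtype=float32), 'size': (230.4, 59.4), 'long_axis': 88.2, 'z': 90.4, 'n': 2655}
```

View pics/s7c.png

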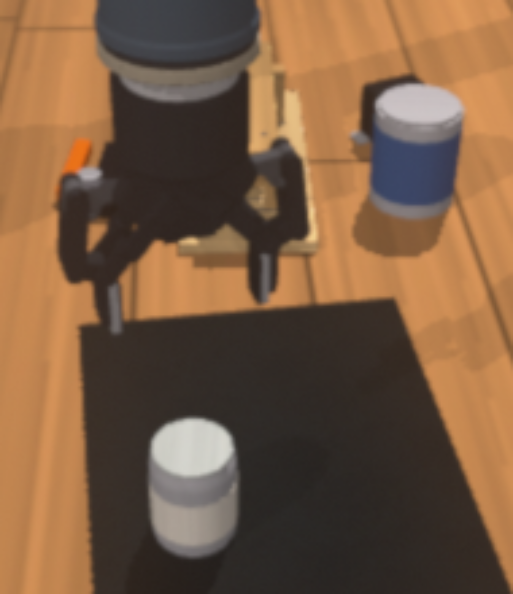

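The plank lies centred and the tin stands at crop (193,487), under the open gripper. I'll grip the tin.

Emit:
arm_command([
  [8.5,-0.05,-0.14,-3,0],
  [8.5,-0.05,-0.14,-6,0],
  [8.5,-0.05,-0.14,-9,0],
  [8.5,-0.05,-0.14,-12,0],
  [8.5,-0.05,-0.14,-14,0],
  [8.5,-0.05,-0.14,-14.6,0],
  [8.5,-0.05,-0.14,-14.6,0],
  [8.5,-0.05,-0.14,-14.6,0],
])

```text
time: 35.62
position: [468.9, -261.4, 56.4]
orientation: [3.141, 0.001, 1.84]
ft_force: [0.1, -0.1, 0.6]
width: 85.1
finger_force: 0.0
```

Emit:
arm_command([
  [0,0,0,0,0],
  [0,0,0,0,0],
  [0,0,0,0,0],
  [0,0,0,0,0],
  [0,0,0,0,0],
])

```text
time: 36.25
position: [468.8, -261.3, 56.7]
orientation: [3.14, 0.0, 1.84]
ft_force: [-1.5, 2.5, 13.1]
width: 58.5
finger_force: 62.4
```

Emit:
arm_command([
  [0,0,0,2,0],
  [0,0,0,5,0],
  [0,0,0,8,0],
  [0,0,0,11,0],
  [0,0,0,13.5,0],
  [0,0,2,13.5,0],
  [0,1,5,13.5,0],
  [0,2,9,13.5,0],
  [0,3,13,13.5,0],
  [0,3.5,17,13.5,0],
])

```text
time: 37.5
position: [503.4, -89.8, 190.5]
orientation: [-3.141, -0.0, 1.84]
ft_force: [0.8, 0.5, -4.0]
width: 58.7
finger_force: 66.2
```

Emit:
arm_command([
  [0,0.5,4,0,0],
  [0,1,8,0,0],
  [0,1.5,12,0,0],
  [0,2,16,0,0],
  [0,2.5,20,0,0],
  [0,2.6,24,0,0],
  [0,2.6,28,0,0],
  [0,2.6,30.5,0,0],
  [0,2.6,31,0,0],
  [0,2.6,31,0,0],
])

```text
time: 38.75
position: [529.1, 218.1, 190.4]
orientation: [-3.141, 0.001, 1.84]
ft_force: [-0.0, -0.1, -4.4]
width: 58.4
finger_force: 66.2
```

Emit:
arm_command([
  [0,0,0,0,0],
  [0,0,0,0,0],
  [0,0,0,0,0],
])

```text
time: 39.12
position: [529.5, 218.1, 190.7]
orientation: [3.142, -0.0, 1.839]
ft_force: [-0.8, 0.1, -4.0]
width: 58.3
finger_force: 66.2
```

Emit:
arm_command([
  [0,0.03,0.4,-1,0],
  [0,0.03,0.7,-2,0],
  [0,0.03,0.7,-3,0],
  [0,0.03,0.7,-4,0],
  [0,0.03,0.7,-4.3,0],
  [0,0.03,0.7,-4.5,0],
  [0,0.03,0.7,-4.6,0],
  [0,0.03,0.7,-4.6,0],
])

```text
time: 40.12
position: [529.8, 225.8, 144.8]
orientation: [3.141, -0.0, 1.84]
ft_force: [0.7, -0.4, -4.2]
width: 58.2
finger_force: 66.2
```

Emit:
arm_command([
  [0,0,-0.05,-0.05,0],
  [0,0,-0.05,-0.1,0],
  [0,0,-0.05,-0.15,0],
  [0,0,-0.05,-0.15,0],
])

```text
time: 40.62
position: [529.8, 225.2, 143.8]
orientation: [3.141, -0.0, 1.84]
ft_force: [-2.0, -1.1, 4.9]
width: 58.0
finger_force: 67.2
```

Emit:
arm_command([
  [8.5,0,0,0,0],
  [8.5,0,0,0,0],
  [8.5,0,0,0,0],
  [8.5,0,0,0,0],
  [8.5,0,0,2,0],
  [8.5,0,0,5,0],
  [8.5,0,0,9,0],
  [8.5,0,0,12,0],
  [8.5,-1,-5,13,0],
  [8.5,-2,-10,13,0],
])

```text
time: 41.88
position: [509.8, 124.2, 273.9]
orientation: [3.14, 0.0, 1.841]
ft_force: [0.6, -0.8, -1.0]
width: 84.7
finger_force: 0.0
```

Emit:
arm_command([
  [8.5,0,-5,0,0],
  [8.5,0,-10,0,0],
  [8.5,0,-15,0,0],
  [8.5,0,-20,0,0],
  [8.5,0,-25,0,0],
  [8.5,0,-25,0,0],
  [8.5,0,-25,0,0],
])

```text
time: 42.75
position: [509.6, -124.3, 272.9]
orientation: [-3.141, -0.001, 1.84]
ft_force: [-1.2, 0.8, -0.4]
width: 85.2
finger_force: 0.0
```

Run:
```python
from h import *
g=snap('top','t8'); 
for n,b,lo,hi,zt in [('tin',(180,180,250,260),160,180,170),('plank',(140,180,290,260),82,100,90),('tape',(160,130,198,175),40,80,60),('can',(205,120,255,170),90,120,104),('clamp',(185,258,260,305),8,40,20)]: print(n,rect(g,b,lo,hi,zt))
g=snap('side','s8');cv2.imwrite('pics/s8c.png',cv2.resize(g['image'][100:260,230:420,::-1],None,fx=3.5,fy=3.5))
```

```text
tin {'c': (529.6, 223.6), 'mean': array([529.8, 223.8], dtype=float32), 'size': (58.4, 54.5), 'long_axis': 65.1, 'z': 170.2, 'n': 567}
plank {'c': (527.7, 166.1), 'mean': array([528. , 157.5], dtype=float32), 'size': (111.0, 59.3), 'long_axis': 88.2, 'z': 90.2, 'n': 1080}
tape {'c': (690.5, 291.0), 'mean': array([690.9, 291. ], dtype=float32), 'size': (68.8, 38.6), 'long_axis': 25.3, 'z': 58.9, 'n': 449}
can {'c': (693.5, 166.8), 'mean': array([692.9, 166.9], dtype=float32), 'size': (85.1, 81.9), 'long_axis': 43.3, 'z': 103.8, 'n': 1079}
clamp {'c': (376.7, 200.6), 'mean': array([379. , 200.8], dtype=float32), 'size': (125.8, 62.7), 'long_axis': 82.0, 'z': 17.9, 'n': 1098}
```

View pics/s8c.png

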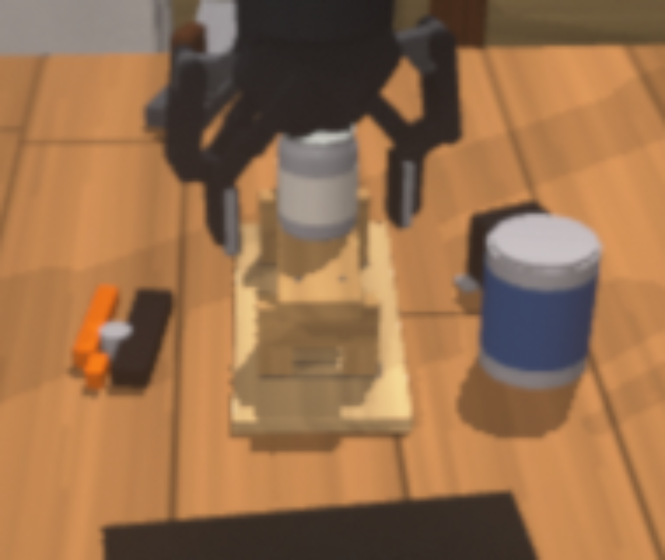

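The stand is up and the tin sits upright mid-plank at crop (318,180). The tape, can and clamp haven't moved, and the gripper is clear.

```bash
python3 -c "
from cell import *
print(close_job())"
```

```text
the job is handed in; nothing more can be done
None
```

The stand is dry-fitted as asked and the job was handed in at about 43 s. By camera, all three legs stand within about 2 mm of their outlines and the plank within about 1 mm of centre. The tin is upright about 2–3 mm off the middle, and the tape, can and clamp haven't moved.

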